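# Mesh the splined key in the irrigation valve and hold it open

## Task

Take the blue-handled key out of its wooden holder, lower its splined stem into the brass valve on the white pipe stand, turned so that its splines drop into the valve's slots, and push it down fully home, flange on the rim, against the valve's spring. The valve closes as soon as the pressure goes, so finish while still holding the handle in the gripper and pressing the key home; do not let go. Leave the other things on the bench where they are.

Things in the scene. Friction and masses are not known exactly. Their poses are not given: they have to be found in the camera images.
- key: T-shaped key, 0.2 to 0.4 kg, standing upright in the holder at the start. Origin: centre of the underside of its round steel flange (44 mm across, 6 mm thick); z points up to the handle. A shank 18 mm across joins the flange to the handle. Below the flange is the splined stem (see key_tip). A quarter turn of the key fits the valve the same.
- key_grip (a point): centre of the key's blue handle, 60 mm above the key's origin; axes as the key's. The handle is a level bar along x, 90 mm long, 14 mm wide (along y), 18 mm high.
- key_tip (a point): lower end of the key's stem, 34 mm below the key's origin. The stem is a cross of four splines, along the key's x and y, 26 mm tip to tip and 6 mm thick; its last 8 mm narrow to 20 mm tip to tip and 4 mm thick.
- holder: Fixed wooden block 85 x 85 x 50 mm with a round 32 mm hole through its centre, in which the stem stands loosely, the flange resting on the block's top. Origin: centre of its underside. The key comes out straight up.
- valve: Fixed valve stand: grey foot plate 130 x 130 x 12 mm, white pipe, brass head 48 mm across whose rim is 130 mm above the bench. Origin: centre of the underside, z up. A yellow cover hangs open on the +x side, below the rim. With the splines turned wrong the key rests in the bore with its flange 20 mm above the rim; fully home its flange lies on the rim, the stem's tip 34 mm below it.
- valve_mouth (a point): centre of the brass head's mouth, level with the rim, axes as the valve's. The mouth is a round bore 30 mm across and 14 mm deep; in its floor a cross of four slots begins, along the valve's x and y, 8.5 mm wide, 30 mm end to end, deeper than the stem is long. Black marks on the rim show the slots' directions.
- poppet_body (a joint): Black sprung poppet in the slots, in m: 0 = up (closed), its top then 22 mm below the rim; grows as it is pushed down, 0.012 with the key fully home, stop at 0.020. The spring pushes up with 7 N at 0, 12 N at 0.012: more than the key's weight.
- tee: Bystander: white PVC tee lying flat, 105 mm run, 50 mm across.
- elbow: Bystander: white PVC elbow lying flat, arms 60 mm long, 42 mm across.
- tape: Bystander: roll of orange tape lying flat, 100 mm across, 30 mm high.
- primer: Bystander: blue can with a yellow band, 66 mm across, 110 mm high.
- driver: Bystander: red-handled screwdriver lying down.
- mug: Bystander: blue mug, 80 mm across, 90 mm high.
There are look-alikes about, which are no part of the job. What is shaped like the valve but orange is not meant.

How it is judged (in metres and radians):
On the way, in this order (a step that is already met when the one before it is completed fails the run):
1. the key is lifted clear out of its holder in the gripper (height (world z) of key_tip above 0.06 m and contact force between the fingers and key above 1 N), for 0.1 s.
2. the splines have dropped into the slots (z of key_tip in the frame of valve_mouth below -0.018 m and horizontal distance between key_tip and valve_mouth below 0.004 m), for 0.05 s.
At the end, for the whole second after the job is handed in: The key is fully home in the valve (flange within 2 mm of the rim, within 4 mm of the centre, within 0.08 rad of upright), the poppet is down by more than 10 mm, and the fingers are still on the handle (over 4 N, grasp point within 60 mm of its centre) (z of key in the frame of valve_mouth below 0.002 m and horizontal distance between key and valve_mouth below 0.004 m and angle between key's own z axis and vertical below 0.08 rad and value of joint poppet_body above 0.01 m and contact force between the fingers and key above 4 N and distance between the grasp point and key_grip below 0.06 m); the arm keeps its last pose, push and grip.
It fails at once if a bystander is shifted by more than 30 mm (distance of any of tee, elbow, tape, primer, driver, mug from where it was at the start of the episode above 0.03 m).
It also fails if it takes over 42 s, if anything falls off the work surface, if the arm or the gripper's body presses on something with over 40 N, if the wrist force passes 120 N, or if a joint passes its speed limit or range.

## Robot

A 6-joint arm with a two-finger parallel gripper is mounted at the origin on the work surface. World frame = base frame: x ahead of the robot, y to its left, z up, the work surface at z = 0. Lengths are in m, angles in degrees, forces in N, time in s.
With the tool pointing down it reaches from about 0.4 to 0.825 m from the base axis. Payload 7 kg.
Tool frame: the origin (TCP) lies midway between the tips of the shut fingers; the grasp point (between the pads) lies 19 mm behind it (ctrl.hold_point_z is the distance from the TCP to the grasp point, in m); z points along the fingers, y is the line along which they close (so a half turn about z gives the same grasp; the last joint's range is limited). The gripper opens to 88 mm and grips with 3 to 60 N. Pads are 19 mm wide; open, the fingers measure 130 mm over their backs; the gripper's body (78 mm by 193 mm) begins 47 mm behind the grasp point.
Start: joints at [-56.316, 20.546, 0.682, 0, -70.136, -16.507], TCP at [0.199, -0.645, 0.227] pointing down, gripper open.
Joint ranges: [-176.03, 176.03], [-82.01, 121.73], [-58.28, 71.71], [-173.87, 95.51], [-174.79, -0.11], [-173.66, 173.66]. Speed limits (degrees/s): [136.94, 136.94, 172.46, 180, 180, 180].

## Interface

Orientations are given as [roll, pitch, yaw] about the fixed x, y, z axes, in that order (R = Rz(yaw) Ry(pitch) Rx(roll)).
In Python, from plant import ctrl gives the robot as it stands.
- The arm moves only by the tool apply_moves, never from a script. Its argument "deltas" is a list of rows, each an object with "fingers": the finger opening in mm, from 0 to 87.6; "delta_pos": the shift along the tool's x, y, z in mm, a list of three; "angular": the turn, a rotation vector about the tool's x, y, z in degrees, a list of three. A call has 1 to 10 rows; each row is the pose to reach, as a shift and turn from the pose commanded when the call began, along the tool's axes at that moment; what a row does not reach only later rows make up. A row lasts 1/10 s, in which the tool goes at most 50 mm and 8.59 degrees, less where a joint would pass 70% of its speed; a pose out of reach is approached as far as the arm can. A call with a gripper value outside its range is refused whole. The fingers move at their own pace and stop on an object; the grip force is fixed at half the most. Time passes only in rows, so rows that repeat a pose let the fingers close. It gives the time, the measured TCP pose, the force, the opening and the grip force at its end, in the units of the state.
- ctrl.get_obs(): the state, without advancing time (a new reading comes with each control period).
- ctrl.snapshot(name): name is "scene" or "top" or "wrist"; returns the picture (400x640x3 uint8, red, green, blue); there is no depth.
- ctrl.camera_params(name): a dict with "fx", "fy", "cx", "cy" (pixels), "cam_to_world" (4x4, takes a point from camera to world coordinates); the wrist camera has in their place "mount" (4x4, takes a point from camera to tool coordinates, whose origin is the TCP and whose axes are the flange's). Camera axes: x right, y up, looking along -z (the intrinsics and any distortion apply to the point x, -y, -z); pixel columns grow to the right and rows downward; lengths in m; the calibration is good to about 2 mm. A picture is of the moment at which its call begins: read the wrist's pose just before it. camera_params takes no time and is no camera call.
- ctrl.close_job(): hands the job in; it is judged then, once.
The state is a dict: "clock": time; "joint_pos": joint angles; "qvel": joint speeds; "tau": joint torques, N m; "tool_pos": TCP position; "orientation": TCP orientation; "force": force on the tool from outside, world axes, zero at the start; "moment": the same for the moment, N m; "opening": finger opening in m; "gripper_force": force on a finger pad.
Only numpy, scipy, OpenCV 4.12 (cv2) and the standard library are available. Lean on these libraries where they do the work, as an engineer would, in place of code of your own. Each camera call takes 0.05 s, during which the arm holds its last target. There are 200 camera calls.

## Working session

There is one attempt and no reset: what is moved stays moved. The work goes in short steps, Python scripts to look and compute and a tool call to move; the robot and the scene stay as the last step left them, time stands still between calls to the robot, and variables do not carry over. Pictures are saved under pics/ and viewed, at most 10 in all, crops included, and the job is handed in when it is done.

Besides the shell and the picture viewer there is one more tool, called after "Call:" by a JSON object that holds its "method" and its "body", one argument or row to a line. apply_moves: Moves the arm, as the interface text tells. Its arguments: {"type":"object","properties":{"deltas":{"type":"array"}},"required":["deltas"]}

```bash
mkdir -p pics; ls; python3 - <<'E'
from plant import ctrl
import cv2,json
for n in ("scene","top"):
    cv2.imwrite(f"pics/{n}0.png",ctrl.snapshot(n)[...,::-1])
for n in ("scene","top","wrist"):
    print(n,ctrl.camera_params(n))
print(ctrl.get_obs(), ctrl.hold_point_z)
E
```

```text
pics
scene {'fx': 377.1607389254762, 'fy': 377.1607389254762, 'cx': 318.6120104973825, 'cy': 195.9178435905351, 'cam_to_world': array([[ 0.73191741, -0.46943602,  0.49388938,  1.03544804],
       [ 0.68117126,  0.52258411, -0.51274902, -0.49848114],
       [-0.01739588,  0.71171319,  0.70225474,  0.83449994],
       [ 0.        ,  0.        ,  0.        ,  1.        ]])}
top {'fx': 503.3752648076419, 'fy': 503.3752648076419, 'cx': 319.1015389354413, 'cy': 193.33660166400475, 'cam_to_world': array([[ 1.20863667e-03,  9.96678562e-01, -8.14271672e-02,
         4.18278354e-01],
       [-9.99981885e-01,  7.24468398e-04, -5.97531114e-03,
         8.51491062e-03],
       [-5.89647310e-03,  8.14329141e-02,  9.96661383e-01,
         1.70832318e+00],
       [ 0.00000000e+00,  0.00000000e+00,  0.00000000e+00,
         1.00000000e+00]])}
wrist {'fx': 358.7461812352243, 'fy': 358.7461812352243, 'cx': 326.2943242670387, 'cy': 206.02483696133189, 'mount': array([[ 5.00875485e-04,  9.67760047e-01,  2.51873462e-01,
         6.66685737e-02],
       [ 9.99999477e-01, -7.09231503e-04,  7.36443961e-04,
 
[... 180 characters left out ...]
00000000e+00]])}
{'clock': 0.1, 'joint_pos': array([-5.63163304e+01,  2.05868283e+01,  6.39619886e-01, -1.86181619e-02,
       -7.01365334e+01, -1.65075155e+01]), 'qvel': array([ 0.00171335, -0.07425475,  0.10117976,  0.07681611,  0.02616607,
       -0.17006927]), 'tau': array([-2.97608225e-03, -5.84162736e+01,  2.93748701e+01,  7.01567575e+00,
        1.01236129e-02, -8.56055203e-05]), 'tool_pos': array([ 0.19919044, -0.64447992,  0.22572382]), 'orientation': array([ 1.79914736e+02, -7.01489402e-03, -1.62830179e+02]), 'force': array([-0.51085732, -0.46958123, -0.12495859]), 'moment': array([-0.02597834,  0.03427838,  0.06215046]), 'gripper_force': 0.0, 'opening': 0.08755846272634636} 0.0188
```

View pics/scene0.png

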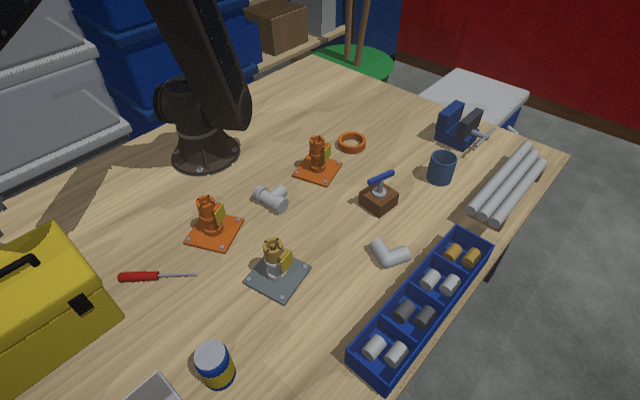

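View pics/top0.png

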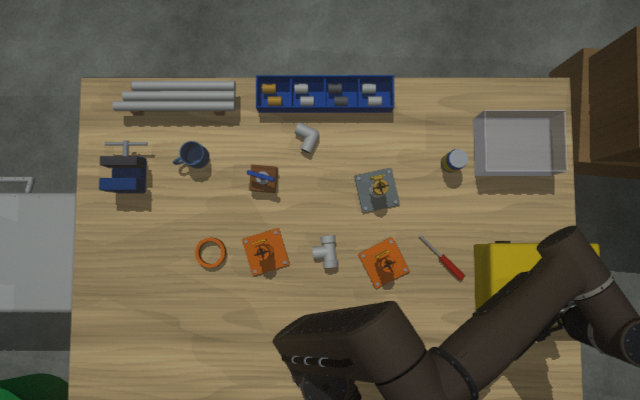

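The key is the blue T bar, at scene (381,178) and top (262,177). Candidates for the valve are the grey-foot brass head at scene (276,262) / top (379,187), and two orange look-alikes at top (265,252) and (385,262). By the description I choose the grey-foot one, and check both choices in one enlarged crop.

```bash
python3 - <<'E'
import cv2,numpy as np
t=cv2.imread("pics/top0.png");s=cv2.imread("pics/scene0.png")
def c(i,u,v,w,h,k): return cv2.resize(i[v:v+h,u:u+w],None,fx=k,fy=k,interpolation=cv2.INTER_CUBIC)
a=np.hstack([c(t,237,152,50,37,8),c(t,353,165,50,37,8)])
b=np.hstack([c(s,350,160,66,50,6),np.zeros((300,8,3),np.uint8),c(s,240,228,66,50,6)])
b=b[:, :800]
cv2.imwrite("pics/crop.png",np.vstack([a,np.pad(b,((0,0),(0,800-b.shape[1]),(0,0)))]))
E
```

```text
(no output)
```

View pics/crop.png

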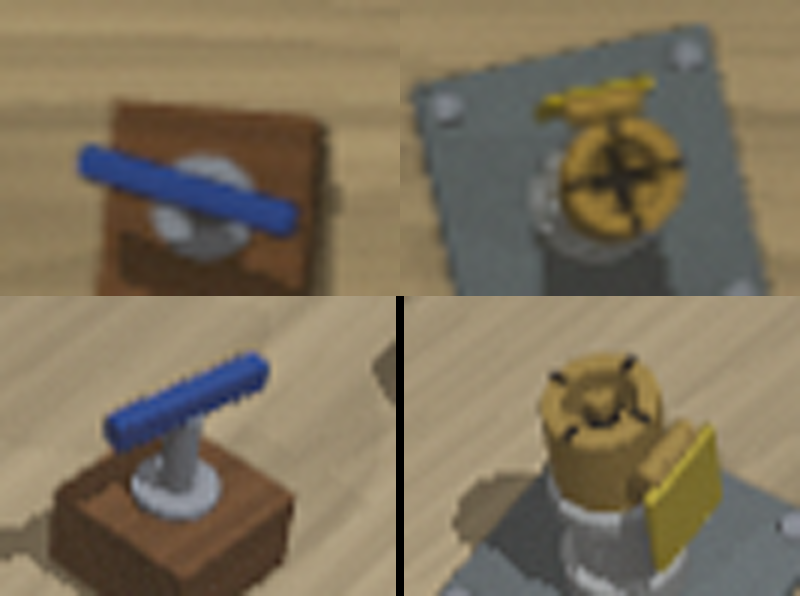

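The crop confirms both. The key's handle runs from top (248.5,172.4) to (273.2,179.0). The brass valve with its yellow cover has its rim centre at top (380.8,187.2) and scene (272.8,245.3). Its marks run along crop (565,185)-(680,163) and (612,122)-(632,230).

```bash
cat > h.py <<'E'
import numpy as np
from scipy.spatial.transform import Rotation as R
from plant import ctrl
def Rt(o): return R.from_euler('xyz',o,degrees=True).as_matrix()
def cam(n,obs=None):
    p=ctrl.camera_params(n)
    if n!='wrist': return p,np.array(p['cam_to_world'])
    T=np.eye(4);T[:3,:3]=Rt(obs['orientation']);T[:3,3]=obs['tool_pos']
    return p,T@p['mount']
def pix2w(n,u,v,z,obs=None):
    p,T=cam(n,obs)
    d=T[:3,:3]@np.array([(u-p['cx'])/p['fx'],-(v-p['cy'])/p['fy'],-1]);o=T[:3,3]
    return o+d*(z-o[2])/d[2]
def w2pix(n,P,obs=None):
    p,T=cam(n,obs)
    q=T[:3,:3].T@(np.asarray(P)-T[:3,3])
    return np.array([p['cx']-p['fx']*q[0]/q[2],p['cy']+p['fy']*q[1]/q[2]])
def plan(P,yaw):
    "shift (mm, tool axes) and rotvec (deg, tool axes) to TCP at P pointing straight down with yaw"
    o=ctrl.get_obs();A=Rt(o['orientation'])
    d=A.T@(np.asarray(P)-o['tool_pos'])*1000
    r=R.from_matrix(A.T@Rt([180,0,yaw])).as_rotvec(degrees=True)
    return d.round(1),r.round(2)
E
python3 - <<'E'
from h import *
a=pix2w('top',248.5,172.4,.119);b=pix2w('top',273.2,179,.119)
print('key',(a+b)/2,np.linalg.norm(a-b),'ang',np.degrees(np.arctan2(*(a-b)[1::-1])))
a=pix2w('scene',350+112/6,160+137/6,.119);b=pix2w('scene',350+262/6,160+70/6,.119)
print('key scene',(a+b)/2,np.linalg.norm(a-b),np.degrees(np.arctan2(*(a-b)[1::-1])))
print('flange scene',pix2w('scene',350+177/6,160+194/6,.056))
print('valve top',pix2w('top',380.8,187.2,.13),'scene',pix2w('scene',272.8,245.3,.13))
for (q,w) in (((565,185),(680,163)),((612,122),(632,230))):
    f=lambda p:pix2w('top',353+(p[0]-400)/8,165+p[1]/8,.13)
    d=f(w)-f(q);print('mark',np.degrees(np.arctan2(d[1],d[0])))
E
```

```text
key [0.60425539 0.20333405 0.119     ] 0.08157453929670394 ang 75.02973002447705
key scene [0.61296948 0.19808565 0.119     ] 0.08887791768875634 -105.9410635688749
flange scene [0.61159056 0.20129174 0.056     ]
valve top [ 0.5667436  -0.17615739  0.13      ] scene [ 0.57249197 -0.17737981  0.13      ]
mark -79.09782761105173
mark -170.0452730339081
```

```bash
python3 - <<'E'
from h import *
print(plan([.57,-.177,.26],-79.5))
E
```

```text
(array([-492.3,  337.2,  -33.8]), array([ 7.000e-02,  6.000e-02, -8.333e+01]))
```

Call:
{"method": "apply_moves", "body": {
  "deltas": [
    {"fingers": 87, "delta_pos": [-20, 14, -34], "angular": [0, 0, -5]},
    {"fingers": 87, "delta_pos": [-60, 41, -34], "angular": [0, 0, -13]},
    {"fingers": 87, "delta_pos": [-100, 68, -34], "angular": [0, 0, -21]},
    {"fingers": 87, "delta_pos": [-140, 96, -34], "angular": [0, 0, -29]},
    {"fingers": 87, "delta_pos": [-180, 123, -34], "angular": [0, 0, -37]},
    {"fingers": 87, "delta_pos": [-220, 151, -34], "angular": [0, 0, -45]},
    {"fingers": 87, "delta_pos": [-260, 178, -34], "angular": [0, 0, -53]},
    {"fingers": 87, "delta_pos": [-300, 205, -34], "angular": [0, 0, -61]},
    {"fingers": 87, "delta_pos": [-340, 233, -34], "angular": [0, 0, -69]},
    {"fingers": 87, "delta_pos": [-380, 260, -34], "angular": [0, 0, -76]}
  ]
}}

```text
clock: 1.1
tool_pos: [0.4863, -0.2823, 0.2605]
orientation: [180.0, 0.0, -86.5]
force: [1.5, -1.0, -0.4]
opening: 0.0869
gripper_force: 0.0
```

Call:
{"method": "apply_moves", "body": {
  "deltas": [
    {"fingers": 87, "delta_pos": [-30, 36, 0], "angular": [0, 0, -4]},
    {"fingers": 87, "delta_pos": [-60, 71, 0], "angular": [0, 0, -7]},
    {"fingers": 87, "delta_pos": [-90, 107, 0], "angular": [0, 0, -7.3]},
    {"fingers": 87, "delta_pos": [-93, 109, 0], "angular": [0, 0, -7.3]},
    {"fingers": 87, "delta_pos": [-93, 109, 0], "angular": [0, 0, -7.3]}
  ]
}}

```text
clock: 1.6
tool_pos: [0.371, -0.1968, 0.2612]
orientation: [-179.9, -0.0, -79.4]
force: [0.9, -0.9, 0.8]
opening: 0.0868
gripper_force: 0.0
```

```bash
python3 - <<'E'
from h import *
print(plan([.57,-.177,.23],-79.5)); o=ctrl.get_obs(); print(o['clock'],o['tool_pos'],o['orientation'],o['joint_pos'].round(1))
E
```

```text
(array([  17. , -199.2,   31.6]), array([-0.12, -0.02,  0.06]))
1.6 [ 0.37101825 -0.19681396  0.26121131] [-1.79881836e+02 -1.85081729e-02 -7.94367902e+01] [ -0.8  -6.  -25.9  -0.  -70.   11.3]
```

Call:
{"method": "apply_moves", "body": {
  "deltas": [
    {"fingers": 87, "delta_pos": [4, -40, 5], "angular": [0, 0, 0]},
    {"fingers": 87, "delta_pos": [8, -85, 10], "angular": [0, 0, 0]},
    {"fingers": 87, "delta_pos": [11, -130, 20], "angular": [0, 0, 0]},
    {"fingers": 87, "delta_pos": [15, -175, 31], "angular": [0, 0, 0]},
    {"fingers": 87, "delta_pos": [17, -199, 31], "angular": [0, 0, 0]},
    {"fingers": 87, "delta_pos": [17, -199, 31], "angular": [0, 0, 0]},
    {"fingers": 87, "delta_pos": [17, -199, 31], "angular": [0, 0, 0]}
  ]
}}

```text
clock: 2.3
tool_pos: [0.5708, -0.1785, 0.2279]
orientation: [179.8, 0.0, -79.6]
force: [-0.9, -0.5, 0.3]
opening: 0.087
gripper_force: 0.0
```

```bash
python3 - <<'E'
from h import *
import cv2,json
o=ctrl.get_obs();im=ctrl.snapshot('wrist')[...,::-1]
cv2.imwrite('pics/w_valve.png',im)
print(o['clock'],o['tool_pos'],o['orientation']);np.savez('valve.npz',p=o['tool_pos'],r=o['orientation'])
u=w2pix('wrist',[.57,-.177,.13],o);print(u)
x,y=(u-[100,75]).astype(int).clip(0);print(x,y)
cv2.imwrite('pics/w_valve_c.png',cv2.resize(im[y:y+150,x:x+200],None,fx=4,fy=4,interpolation=cv2.INTER_CUBIC))
E
```

```text
2.3 [ 0.57084373 -0.1784504   0.22785813] [ 1.79845687e+02  2.71664260e-02 -7.95542963e+01]
[327.80968318 209.27059693]
227 134
```

View pics/w_valve_c.png

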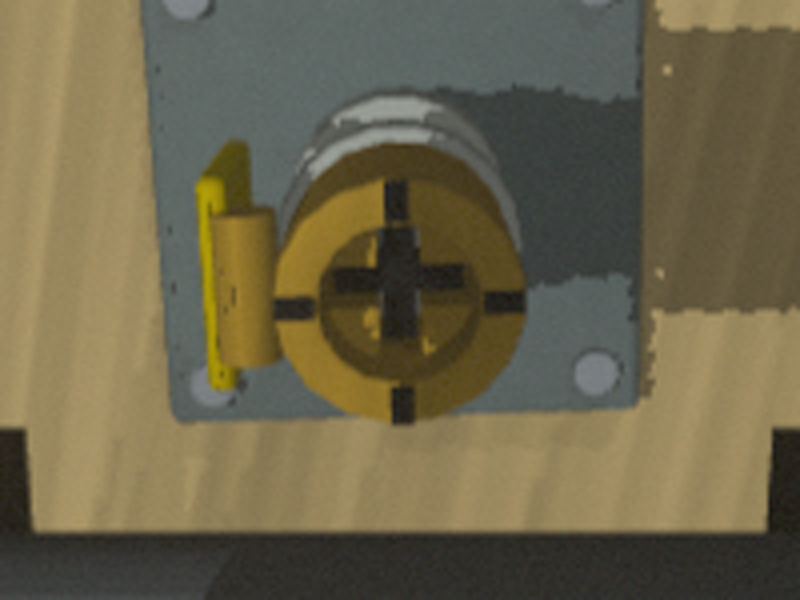

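The crop shows the rim centre at about (400,303). Black marks: left (294,308), right (504,300), upper (397,200), lower (403,405).

```bash
python3 - <<'E'
from h import *
d=np.load('valve.npz');o={'tool_pos':d['p'],'orientation':d['r']}
f=lambda x,y:pix2w('wrist',227+(x+.5)/4-.5,134+(y+.5)/4-.5,.13,o)
l,r,t,b=f(294,308),f(504,300),f(397,200),f(403,405)
print(f(400,303),(l+r)/2,(t+b)/2,np.linalg.norm(l-r),np.linalg.norm(t-b))
an=lambda v:np.degrees(np.arctan2(v[1],v[0]))
print(an(r-l)+90,an(t-b))
print(plan([.606,.2,.23],-105))
E
```

```text
[ 0.57084633 -0.17676303  0.13      ] [ 0.57100249 -0.17653931  0.13      ] [ 0.570787  -0.1764993  0.13     ] 0.03882890312191323 0.039250244930853675
-77.31392283793326 -77.89369282206647
(array([-365.7, -103.7,   -1.5]), array([ 0.1 , -0.  , 25.44]))
```

Call:
{"method": "apply_moves", "body": {
  "deltas": [
    {"fingers": 87, "delta_pos": [-35, -10, -1], "angular": [0, 0, 3]},
    {"fingers": 87, "delta_pos": [-80, -22, -1], "angular": [0, 0, 6]},
    {"fingers": 87, "delta_pos": [-125, -35, -1], "angular": [0, 0, 9]},
    {"fingers": 87, "delta_pos": [-170, -48, -1], "angular": [0, 0, 12]},
    {"fingers": 87, "delta_pos": [-215, -61, -1], "angular": [0, 0, 15]},
    {"fingers": 87, "delta_pos": [-260, -74, -1], "angular": [0, 0, 18]},
    {"fingers": 87, "delta_pos": [-305, -86, -1], "angular": [0, 0, 21]},
    {"fingers": 87, "delta_pos": [-345, -98, -1], "angular": [0, 0, 24]},
    {"fingers": 87, "delta_pos": [-366, -104, -1], "angular": [0, 0, 25.4]},
    {"fingers": 87, "delta_pos": [-366, -104, -1], "angular": [0, 0, 25.4]}
  ]
}}

```text
clock: 3.35
tool_pos: [0.6058, 0.203, 0.2308]
orientation: [-180.0, 0.0, -104.8]
force: [0.2, -0.3, 0.3]
opening: 0.0871
gripper_force: 0.0
```

Call:
{"method": "apply_moves", "body": {
  "deltas": [
    {"fingers": 87, "delta_pos": [0, 0, 0], "angular": [0, 0, 0]},
    {"fingers": 87, "delta_pos": [0, 0, 0], "angular": [0, 0, 0]}
  ]
}}

```text
clock: 3.55
tool_pos: [0.6059, 0.1996, 0.231]
orientation: [-180.0, 0.0, -105.0]
force: [-0.2, -0.7, -0.2]
opening: 0.0873
gripper_force: 0.0
```

```bash
python3 - <<'E'
from h import *
import cv2
o=ctrl.get_obs();im=ctrl.snapshot('wrist')[...,::-1]
print(o['clock'],o['tool_pos'],o['orientation']);np.savez('key.npz',p=o['tool_pos'],r=o['orientation'])
x,y=227,134
cv2.imwrite('pics/w_key_c.png',cv2.resize(im[y:y+150,x:x+200],None,fx=4,fy=4,interpolation=cv2.INTER_CUBIC))
E
```

```text
3.55 [0.60585753 0.19963347 0.23102615] [-1.79984526e+02  1.48724997e-02 -1.04953370e+02]
```

View pics/w_key_c.png

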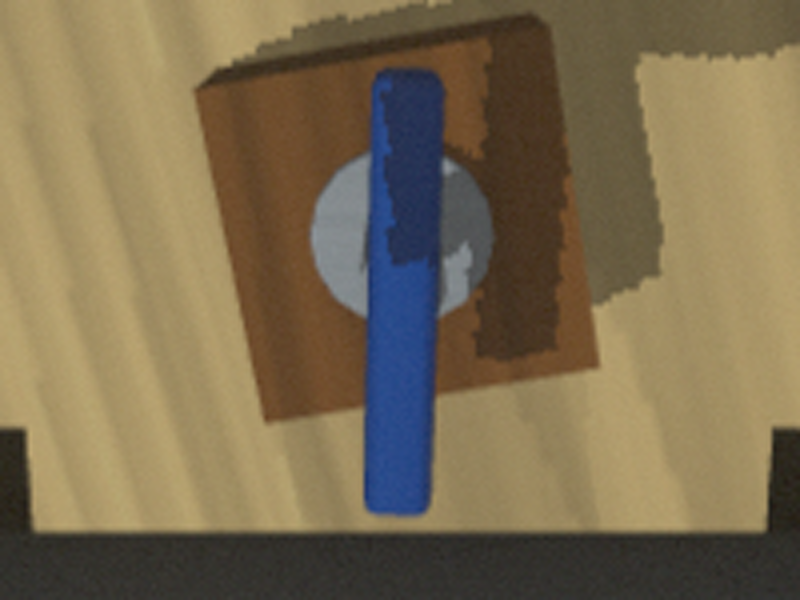

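The crop shows the handle's axis from its far end (408,72) to its near end (398,514). The flange centre is near (402,236).

```bash
python3 - <<'E'
from h import *
d=np.load('key.npz');o={'tool_pos':d['p'],'orientation':d['r']}
f=lambda x,y,z:pix2w('wrist',227+(x+.5)/4-.5,134+(y+.5)/4-.5,z,o)
a,b=f(408,72,.119),f(398,514,.119)
print((a+b)/2,np.linalg.norm(a-b),'flange',f(402,236,.056))
v=a-b;y=np.degrees(np.arctan2(v[1],v[0]));print(y)
K=(a+b)/2
print(plan([K[0],K[1],.11-.0188],y))
E
```

```text
[0.60727971 0.2050492  0.119     ] 0.08908871084869778 flange [0.60750585 0.20577282 0.056     ]
-106.1347983900331
(array([ -5.6,   0.2, 139.8]), array([-0.02,  0.02,  1.16]))
```

Call:
{"method": "apply_moves", "body": {
  "deltas": [
    {"fingers": 87, "delta_pos": [-5.6, 0.2, 30], "angular": [0, 0, -1.2]},
    {"fingers": 87, "delta_pos": [-5.6, 0.2, 70], "angular": [0, 0, -1.2]},
    {"fingers": 87, "delta_pos": [-5.6, 0.2, 105], "angular": [0, 0, -1.2]},
    {"fingers": 87, "delta_pos": [-5.6, 0.2, 122], "angular": [0, 0, -1.2]},
    {"fingers": 87, "delta_pos": [-5.6, 0.2, 127], "angular": [0, 0, -1.2]},
    {"fingers": 87, "delta_pos": [-5.6, 0.2, 127], "angular": [0, 0, -1.2]}
  ]
}}

```text
clock: 4.2
tool_pos: [0.6074, 0.2054, 0.1035]
orientation: [180.0, -0.0, -103.8]
force: [0.8, 0.0, 0.4]
opening: 0.0869
gripper_force: 0.0
```

```bash
python3 - <<'E'
from h import *
o=ctrl.get_obs();print(o['tool_pos'],o['orientation'],plan([.6073,.205,.104],-106.13))
E
```

```text
[0.60741809 0.20538351 0.10354931] [ 1.79983054e+02 -3.60969515e-02 -1.03770355e+02] (array([ 0.4,  0. , -0.5]), array([ 0.02, -0.04,  2.36]))
```

The sign of my yaw was wrong: plan said +1.2. I'll correct that and close the fingers.

Call:
{"method": "apply_moves", "body": {
  "deltas": [
    {"fingers": 87, "delta_pos": [0.4, 0, 0], "angular": [0, 0, 2.4]},
    {"fingers": 50, "delta_pos": [0.4, 0, 0], "angular": [0, 0, 2.4]},
    {"fingers": 25, "delta_pos": [0.4, 0, 0], "angular": [0, 0, 2.4]},
    {"fingers": 5, "delta_pos": [0.4, 0, 0], "angular": [0, 0, 2.4]},
    {"fingers": 5, "delta_pos": [0.4, 0, 0], "angular": [0, 0, 2.4]},
    {"fingers": 5, "delta_pos": [0.4, 0, 0], "angular": [0, 0, 2.4]},
    {"fingers": 5, "delta_pos": [0.4, 0, 0], "angular": [0, 0, 2.4]},
    {"fingers": 5, "delta_pos": [0.4, 0, 0], "angular": [0, 0, 2.4]},
    {"fingers": 5, "delta_pos": [0.4, 0, 0], "angular": [0, 0, 2.4]},
    {"fingers": 5, "delta_pos": [0.4, 0, 0], "angular": [0, 0, 2.4]}
  ]
}}

```text
clock: 5.2
tool_pos: [0.6072, 0.2059, 0.1035]
orientation: [180.0, -0.0, -106.1]
force: [-0.3, -0.0, -0.6]
opening: 0.0209
gripper_force: 0.0
```

Call:
{"method": "apply_moves", "body": {
  "deltas": [
    {"fingers": 0, "delta_pos": [0, 0, 0], "angular": [0, 0, 0]},
    {"fingers": 0, "delta_pos": [0, 0, 0], "angular": [0, 0, 0]},
    {"fingers": 0, "delta_pos": [0, 0, 0], "angular": [0, 0, 0]},
    {"fingers": 0, "delta_pos": [0, 0, 0], "angular": [0, 0, 0]},
    {"fingers": 0, "delta_pos": [0, 0, 0], "angular": [0, 0, 0]}
  ]
}}

```text
clock: 5.7
tool_pos: [0.6071, 0.2059, 0.1035]
orientation: [180.0, -0.0, -106.1]
force: [0.2, 0.5, -0.2]
opening: 0.0136
gripper_force: 30.0
```

Call:
{"method": "apply_moves", "body": {
  "deltas": [
    {"fingers": 0, "delta_pos": [0, 0, -10], "angular": [0, 0, 0]},
    {"fingers": 0, "delta_pos": [0, 0, -25], "angular": [0, 0, 0]},
    {"fingers": 0, "delta_pos": [0, 0, -45], "angular": [0, 0, 0]},
    {"fingers": 0, "delta_pos": [0, 0, -70], "angular": [0, 0, 0]},
    {"fingers": 0, "delta_pos": [0, 0, -95], "angular": [0, 0, 0]},
    {"fingers": 0, "delta_pos": [0, 0, -120], "angular": [0, 0, 0]},
    {"fingers": 0, "delta_pos": [0, 0, -145], "angular": [0, 0, 0]},
    {"fingers": 0, "delta_pos": [0, 0, -160], "angular": [0, 0, 0]},
    {"fingers": 0, "delta_pos": [0, 0, -160], "angular": [0, 0, 0]},
    {"fingers": 0, "delta_pos": [0, 0, -160], "angular": [0, 0, 0]}
  ]
}}

```text
clock: 6.7
tool_pos: [0.6067, 0.2058, 0.263]
orientation: [180.0, 0.0, -106.1]
force: [-0.9, -0.2, -5.1]
opening: 0.0137
gripper_force: 30.0
```

```bash
python3 - <<'E'
from h import *
import cv2
o=ctrl.get_obs();im=ctrl.snapshot('wrist')[...,::-1]
im2=ctrl.snapshot('scene')[...,::-1]
print(o['clock'],o['tool_pos'],o['orientation'],o['opening'],o['gripper_force']);np.savez('held.npz',p=o['tool_pos'],r=o['orientation'])
x,y=227,134
A=cv2.resize(im[150:350,227:427],None,fx=2.9,fy=2.9,interpolation=cv2.INTER_CUBIC)
u=w2pix('scene',[.607,.205,.25]).astype(int);print(u)
B=cv2.resize(im2[u[1]-80:u[1]+80,u[0]-30:u[0]+30],(218,580),interpolation=cv2.INTER_CUBIC)
cv2.imwrite('pics/held.png',np.hstack([A,B]))
print(plan([.5709,-.1766,o['tool_pos'][2]],-77.6))
E
```

```text
6.7 [0.6067249  0.20582391 0.26304196] [ 1.79951160e+02  1.13010568e-03 -1.06137058e+02] 0.013746032054093027 29.994404911994934
[386 137]
(array([377. , -72.1,  -0.6]), array([  0.13,  -0.06, -28.54]))
```

View pics/held.png

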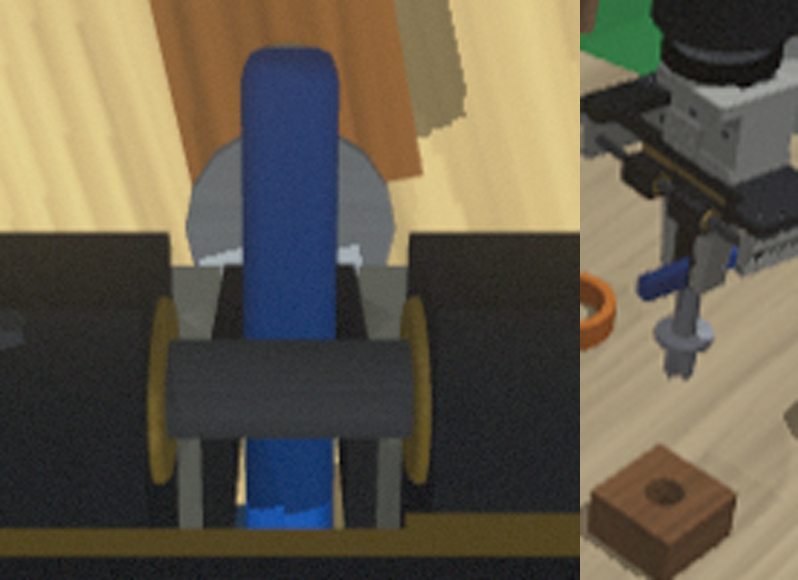

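The key is held and upright, clear of the holder. Its handle's far end is at crop (290,47), and the flange centre is near (291,225).

```bash
python3 - <<'E'
from h import *
d=np.load('held.npz');o={'tool_pos':d['p'],'orientation':d['r']};A=Rt(d['r'])
f=lambda x,y,z:A.T@(pix2w('wrist',227+x/2.9-.3,150+y/2.9-.3,d['p'][2]+z,o)-d['p'])*1000
e,fl=f(290,49,.0155),f(291,225,-.0475)
print('handle end',e,'-> centre x',e[0]-45,'flange',fl, f(187,225,-.0475),f(395,225,-.0475))
# from lift-off estimate: key centre in tool frame at grasp
print(A.T@(np.array([.6073,.205,.119])-[.6071,.2059,.1035])*1000)
E
```

```text
handle end [ 46.26761626  -0.60321702 -15.50143242] -> centre x 1.2676162561668107 flange [ 0.43175084 -0.29326133 47.49975877] [  0.42668298 -21.85637384  47.48137801] [ 0.43681957 21.27354408 47.51814268]
[  0.8086467   -0.42904963 -15.50038732]
```

Call:
{"method": "apply_moves", "body": {
  "deltas": [
    {"fingers": 0, "delta_pos": [25, -5, 0], "angular": [0, 0, -2]},
    {"fingers": 0, "delta_pos": [60, -12, 0], "angular": [0, 0, -5]},
    {"fingers": 0, "delta_pos": [100, -19, 0], "angular": [0, 0, -8]},
    {"fingers": 0, "delta_pos": [140, -27, 0], "angular": [0, 0, -11]},
    {"fingers": 0, "delta_pos": [180, -35, 0], "angular": [0, 0, -14]},
    {"fingers": 0, "delta_pos": [220, -42, 0], "angular": [0, 0, -17]},
    {"fingers": 0, "delta_pos": [260, -50, 0], "angular": [0, 0, -20]},
    {"fingers": 0, "delta_pos": [300, -58, 0], "angular": [0, 0, -23]},
    {"fingers": 0, "delta_pos": [340, -65, 0], "angular": [0, 0, -26]},
    {"fingers": 0, "delta_pos": [365, -70, 0], "angular": [0, 0, -28.5]}
  ]
}}

```text
clock: 7.8
tool_pos: [0.5718, -0.1666, 0.2623]
orientation: [179.9, 0.0, -77.6]
force: [0.9, -0.5, -2.7]
opening: 0.0137
gripper_force: 30.0
```

Call:
{"method": "apply_moves", "body": {
  "deltas": [
    {"fingers": 0, "delta_pos": [12, -2, 0], "angular": [0, 0, 0]},
    {"fingers": 0, "delta_pos": [12, -2, 0], "angular": [0, 0, 0]},
    {"fingers": 0, "delta_pos": [12, -2, 0], "angular": [0, 0, 0]}
  ]
}}

```text
clock: 8.1
tool_pos: [0.5775, -0.1751, 0.2626]
orientation: [179.9, 0.0, -77.7]
force: [0.1, 1.0, -4.5]
opening: 0.0137
gripper_force: 30.0
```

```bash
python3 - <<'E'
from h import *
P=np.array([.5709,-.1766,.2225])-Rt([180,0,-77.6])@[.0008,-.0004,0]
o=ctrl.get_obs();print(P,o['tool_pos'],plan(P,-77.6))
E
```

```text
[ 0.57033754 -0.17590456  0.2225    ] [ 0.57753963 -0.1751047   0.26260851] (array([-0.7,  7.2, 40.1]), array([ 0.08,  0.04, -0.08]))
```

Call:
{"method": "apply_moves", "body": {
  "deltas": [
    {"fingers": 0, "delta_pos": [-0.7, 7.2, 0], "angular": [0, 0, 0]},
    {"fingers": 0, "delta_pos": [-0.7, 7.2, 15], "angular": [0, 0, 0]},
    {"fingers": 0, "delta_pos": [-0.7, 7.2, 30], "angular": [0, 0, 0]},
    {"fingers": 0, "delta_pos": [-0.7, 7.2, 38], "angular": [0, 0, 0]},
    {"fingers": 0, "delta_pos": [-0.7, 7.2, 40], "angular": [0, 0, 0]},
    {"fingers": 0, "delta_pos": [-0.7, 7.2, 40], "angular": [0, 0, 0]},
    {"fingers": 0, "delta_pos": [-0.7, 7.2, 40], "angular": [0, 0, 0]}
  ]
}}

```text
clock: 8.8
tool_pos: [0.5709, -0.1762, 0.2244]
orientation: [-179.9, -0.0, -77.6]
force: [0.5, 0.2, -4.5]
opening: 0.0139
gripper_force: 30.0
```

```bash
python3 - <<'E'
from h import *
import cv2
o=ctrl.get_obs();im=ctrl.snapshot('wrist')[...,::-1];im2=ctrl.snapshot('scene')[...,::-1]
u=w2pix('scene',[.57,-.177,.14]).astype(int);print(u)
A=cv2.resize(im2[u[1]-45:u[1]+45,u[0]-30:u[0]+30],(400,600),interpolation=cv2.INTER_CUBIC)
B=cv2.resize(im[130:330,260:393],(400,600),interpolation=cv2.INTER_CUBIC)
cv2.imwrite('pics/above.png',np.hstack([A,B]))
print(o['tool_pos'],plan([.57034,-.1759,.2225],-77.6))
E
```

```text
[271 241]
[ 0.57088908 -0.17620354  0.22435362] (array([-0.5,  0.4,  1.8]), array([-0.06, -0.02, -0.01]))
```

View pics/above.png

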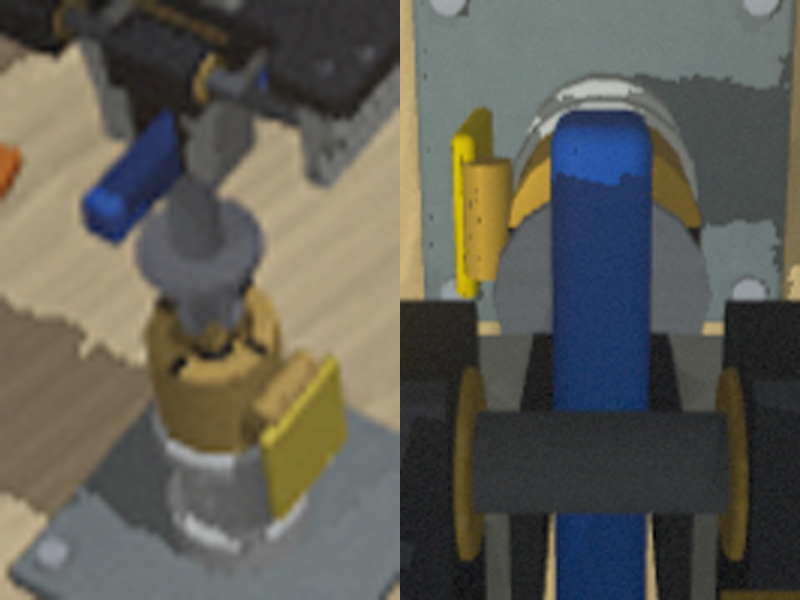

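Key and bore are aligned: flange centre column about 602, rim about 604 in the right crop. Now I lower it.

Call:
{"method": "apply_moves", "body": {
  "deltas": [
    {"fingers": 0, "delta_pos": [-0.5, 0.4, 0], "angular": [0, 0, 0]},
    {"fingers": 0, "delta_pos": [-0.5, 0.4, 4], "angular": [0, 0, 0]},
    {"fingers": 0, "delta_pos": [-0.5, 0.4, 8], "angular": [0, 0, 0]},
    {"fingers": 0, "delta_pos": [-0.5, 0.4, 12], "angular": [0, 0, 0]},
    {"fingers": 0, "delta_pos": [-0.5, 0.4, 16], "angular": [0, 0, 0]},
    {"fingers": 0, "delta_pos": [-0.5, 0.4, 18], "angular": [0, 0, 0]},
    {"fingers": 0, "delta_pos": [-0.5, 0.4, 18], "angular": [0, 0, 0]}
  ]
}}

```text
clock: 9.6
tool_pos: [0.5697, -0.1759, 0.205]
orientation: [179.9, 0.0, -77.6]
force: [-0.4, 0.8, -3.5]
opening: 0.0135
gripper_force: 30.0
```

Call:
{"method": "apply_moves", "body": {
  "deltas": [
    {"fingers": 0, "delta_pos": [0, 0, 2], "angular": [0, 0, 0]},
    {"fingers": 0, "delta_pos": [0, 0, 4], "angular": [0, 0, 0]},
    {"fingers": 0, "delta_pos": [0, 0, 6], "angular": [0, 0, 0]},
    {"fingers": 0, "delta_pos": [0, 0, 7], "angular": [0, 0, 0]},
    {"fingers": 0, "delta_pos": [0, 0, 7], "angular": [0, 0, 0]}
  ]
}}

```text
clock: 10.1
tool_pos: [0.5699, -0.1759, 0.1984]
orientation: [180.0, 0.0, -77.6]
force: [-0.3, 0.4, -4.5]
opening: 0.0138
gripper_force: 30.0
```

The tip is now 19 mm below the rim with no reaction force, so the splines are in the slots. I keep pushing.

Call:
{"method": "apply_moves", "body": {
  "deltas": [
    {"fingers": 0, "delta_pos": [0, 0, 2], "angular": [0, 0, 0]},
    {"fingers": 0, "delta_pos": [0, 0, 4], "angular": [0, 0, 0]},
    {"fingers": 0, "delta_pos": [0, 0, 6], "angular": [0, 0, 0]},
    {"fingers": 0, "delta_pos": [0, 0, 8], "angular": [0, 0, 0]},
    {"fingers": 0, "delta_pos": [0, 0, 10], "angular": [0, 0, 0]},
    {"fingers": 0, "delta_pos": [0, 0, 10], "angular": [0, 0, 0]}
  ]
}}

```text
clock: 10.7
tool_pos: [0.5703, -0.1761, 0.189]
orientation: [-179.9, -0.0, -77.6]
force: [-1.1, 1.1, 6.1]
opening: 0.0133
gripper_force: 30.0
```

Call:
{"method": "apply_moves", "body": {
  "deltas": [
    {"fingers": 0, "delta_pos": [0, 0, 2], "angular": [0, 0, 0]},
    {"fingers": 0, "delta_pos": [0, 0, 4], "angular": [0, 0, 0]},
    {"fingers": 0, "delta_pos": [0, 0, 5], "angular": [0, 0, 0]},
    {"fingers": 0, "delta_pos": [0, 0, 6], "angular": [0, 0, 0]},
    {"fingers": 0, "delta_pos": [0, 0, 6], "angular": [0, 0, 0]},
    {"fingers": 0, "delta_pos": [0, 0, 6], "angular": [0, 0, 0]}
  ]
}}

```text
clock: 11.3
tool_pos: [0.5705, -0.1761, 0.1836]
orientation: [-179.9, -0.1, -77.6]
force: [-2.2, 0.8, 7.6]
opening: 0.0139
gripper_force: 30.0
```

Call:
{"method": "apply_moves", "body": {
  "deltas": [
    {"fingers": 0, "delta_pos": [0, 0, 1], "angular": [0, 0, 0]},
    {"fingers": 0, "delta_pos": [0, 0, 1.5], "angular": [0, 0, 0]},
    {"fingers": 0, "delta_pos": [0, 0, 1.5], "angular": [0, 0, 0]},
    {"fingers": 0, "delta_pos": [0, 0, 1.5], "angular": [0, 0, 0]}
  ]
}}

```text
clock: 11.7
tool_pos: [0.5706, -0.1762, 0.1835]
orientation: [-179.9, -0.1, -77.6]
force: [-5.1, 2.6, 15.6]
opening: 0.0138
gripper_force: 30.1
```

```bash
python3 - <<'E'
from h import *
import cv2
im=ctrl.snapshot('wrist')[...,::-1];im2=ctrl.snapshot('scene')[...,::-1]
A=cv2.resize(im2[196:286,241:301],(400,600),interpolation=cv2.INTER_CUBIC)
B=cv2.resize(im[130:330,260:393],(400,600),interpolation=cv2.INTER_CUBIC)
cv2.imwrite('pics/home.png',np.hstack([A,B]))
o=ctrl.get_obs();print(o['tool_pos'],o['force'])
E
```

```text
[ 0.57057322 -0.17624251  0.1834702 ] [-4.97167749  2.0858433  16.19366635]
```

View pics/home.png

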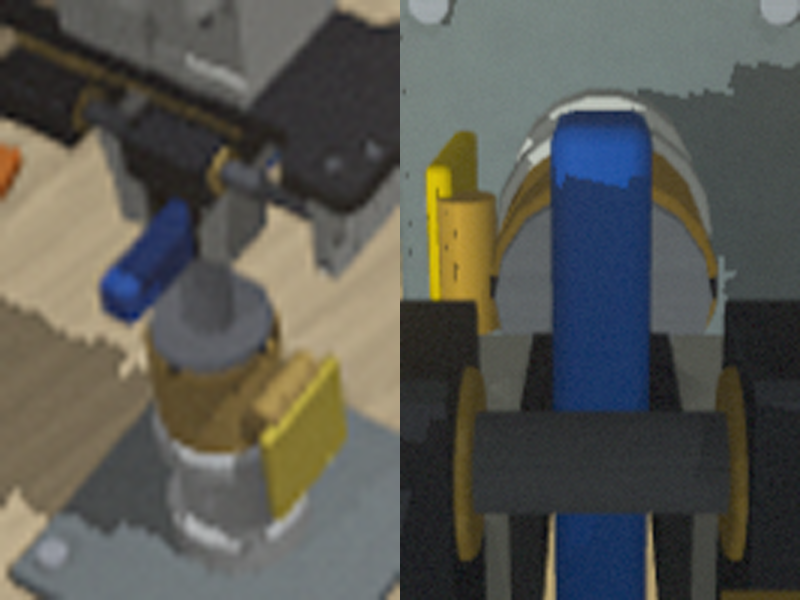

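The flange sits on the rim (left crop near (213,340)), upright and centred. The push has gone up to about 16 N without the tool moving, so it is home and I hand it in.

```bash
python3 -c "
from plant import ctrl
print(ctrl.close_job())"
```

```text
the job is handed in; nothing more can be done
None
```

The key is fully home in the brass valve, flange on the rim, with the gripper still holding the handle and pressing down at about 16 N; the job is handed in at about 12 s, and no verdict was returned.

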